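# Stack the cassette carrier on the processor spindle

## Task

Build up the stack on the lift spindle: first stand the long square sleeve, now lying down, upright on the board and let go of it; then take it again from above and lower it fully down the spindle, then put the cassette carrier on it with its long side lined up with the long side of the spindle's base plate, and last the tall retaining cap, right way up. Lower every part gently until it is fully home rather than dropping it, keep the carrier level, and leave everything else on the bench where it is.

Things in the scene. Friction and masses are not known exactly. Their poses are not given: they have to be found in the camera images.
- stand: Fixed steel lift spindle on a rectangular base plate 160 (its x) x 90 (its y) x 15 thick, standing on the board. Round spindle 18 diameter rises from its middle along z; top 147 above the origin, the last 8 tapering to 10 diameter. Origin: centre of the plate's underside, on the spindle axis
- board: Fixed grey board, 420 (x) x 800 (y) x 12 thick, lying on the bench; its top is 12 above the bench. On the bench to its left, about 190 clear of it, stands an open white pail 190 high. Origin: centre of its underside
- spindle_tip (a point): top of the spindle, on its axis
- sleeve: Loose aluminium square tube, 40 x 40 outside, 90 long along its own y, round bore 24 through along y, 0.15 to 0.28 kg. Origin at its very centre. Starts lying on a flat side on the board; either end may go up. Standing, its origin is 45 above what it stands on; home on the spindle it rests on the base plate, origin 60 above the stand's, the spindle showing 42 above its top
- carrier: Loose white carrier, about 0.25 kg: deck 170 (its x) x 60 (its y) x 6, in the middle a round boss 40 diameter, top 26 above the underside, bore 24 through both; on each side a row of upright cassettes (38 to 82 from the middle along x, 40 wide, tops 34 up). Grip the boss across y. Origin: centre of the underside, z up. Seated: origin 105 above the stand's; either end may point either way
- cap: Loose steel retaining cap, upright cylinder 40 diameter, 60 tall, top edge chamfered, blind bore 24 diameter and 22 deep in the underside, about 0.15 kg. Origin: centre of its underside, z up. Seated on the carrier's boss its origin is 131 above the stand's and the spindle enters it by 16
- amber_bottle: amber bottle with black cap, diameter 40, height 80; origin at the centre of its underside. Bystander: leave it alone
- short_spacer: short square aluminium spacer, 40 x 40 x 30 high, same section and bore as the sleeve; not part of this stack; origin at the centre of its underside. Bystander: leave it alone
- jar: clear lidded jar, diameter 60, height 70; origin at the centre of its underside. Bystander: leave it alone
- beaker: open white cup, rim diameter 60, height 75; origin at the centre of its underside. Bystander: leave it alone
- cassette_pile: pile of loose white cassettes moved as one, 50 x 90 x 18 high (90 along its y); origin at the centre of its underside. Bystander: leave it alone
- spatula: spatula lying along its x, 180 long, less than 40 high; origin near its middle, on the underside, lying on the bench left of the board. Bystander: leave it alone
- forceps: steel forceps lying along its x, 160 long, 8 high; origin at the centre of its underside. Bystander: leave it alone, lying on the bench right of the board
Mind the look-alikes: they are no part of the job. Of the things like the sleeve, leave any that is turquoise; of the rest the smaller one is meant.

How it is judged:
By the outcome, as a careful person would: the job done as asked, in the order asked, and still so for the second after the job is handed in, with the robot touching nothing.
It also fails if it takes over 72 s, if anything falls off the work surface, if the arm or the gripper's body presses on something with over 40 N, if the wrist force passes 120 N, or if a joint passes its speed limit or range.

## Robot

A 6-joint arm with a two-finger parallel gripper is mounted at the origin on the work surface. World frame = base frame: x ahead of the robot, y to its left, z up, the work surface at z = 0. Lengths are in m, angles in rad, forces in N, time in s.
With the tool pointing down it reaches from about 0.325 to 0.75 m from the base axis. Payload 7.6 kg.
Tool frame: the origin (TCP) lies at the centre of the arm's flange, where the gripper is bolted on; the fingertips stand 173 mm ahead of it and the grasp point (between the pads) lies 155 mm ahead of it; z points along the fingers, y is the line along which they close (so a half turn about z gives the same grasp; the last joint's range is limited). The gripper opens to 85 mm and grips with 20 to 120 N. Pads are 22 mm wide; open, the fingers measure 114 mm over their backs; the gripper's body (76 mm by 85 mm) begins 54 mm behind the grasp point. The pads swing forward as they close: fully open they stand 13 mm farther back than shut.
Start: joints at [1.045, 0.052, 1.401, -0, 1.689, -0.07], TCP at [0.231, 0.471, 0.405] pointing down, gripper open.
Joint ranges: [-2.9, 2.9], [-0.91, 2.17], [0.12, 2.37], [-1.06, 4.2], [0.26, 2.73], [-2.93, 2.93]. Speed limits (rad/s): [2.57, 2.57, 3.01, 3.14, 3.14, 3.14].

## Interface

Orientations are given as [roll, pitch, yaw] about the fixed x, y, z axes, in that order (R = Rz(yaw) Ry(pitch) Rx(roll)).
In Python, from rig import env gives the robot as it stands.
- The arm moves only by the tool handwheel, called after "Call:" as a command line: name --argument value ..., lists and objects as JSON in quotes. Schema: {"type":"object","properties":{"rows":{"type":"array","items":{"type":"number"},"minItems":7,"maxItems":140},"only":{"type":"string"},"quiet":{"type":"boolean"},"lines":{"type":"string"}},"required":["rows"],"additionalProperties":false}. rows is one flat list of numbers that holds 1 to 20 rows one after another, with no inner brackets; each row has 7 numbers: a rotation vector rx, ry, rz in rad, then dx, dy, dz in m, then the opening from 0.0 (shut) to 1.0 (fully open); each row is the pose to reach, as a shift and turn from the pose commanded when the call began, along the tool's axes at that moment; what a row does not reach only later rows make up. A row lasts 1/8 s, in which the tool goes at most 0.0625 m and 0.188 rad, less where a joint would pass 70% of its speed; a pose out of reach is approached as far as the arm can. The fingers move at their own pace and stop on an object; the grip force is fixed at half the most. Time passes only in rows, so rows that do not move let the fingers close. The tool returns the time, the measured TCP pose, the force, the opening and the grip force at its end. only (a regular expression) keeps the lines of the reply that match it, lines (a string "A,B") keeps lines A to B, and quiet returns only ok. Input that does not fit is refused with a message, and nothing moves.
- env.get_obs(): the state, without advancing time (a new reading comes with each control period).
- env.capture(name): name is "scene" or "top"; returns (picture, depth): 400x640x3 uint8, red, green, blue; 400x640 float32, m along the optical axis (not along the pixel's ray), 0 where there is no reading.
- env.calibration(name): a dict with "fov_y" (degrees; the focal length in pixels is half the picture's height over the tangent of half this angle, whatever the lens; pixels are square), "cx", "cy" (the principal point, pixels), "dist_coeffs" ([k1, k2, p1, p2, k3] as OpenCV has them; the pictures are not rectified), "T" (4x4, takes a point from camera to world coordinates). Camera axes: x right, y up, looking along -z (the intrinsics and any distortion apply to the point x, -y, -z); pixel columns grow to the right and rows downward; lengths in m; the calibration is good to about 2 mm. A picture is of the moment at which its call begins. calibration takes no time and is no camera call.
- env.sign_off(): hands the job in; it is judged then, once.
The state is a dict: "time_s": time; "joints": joint angles; "qvel": joint speeds; "tau": joint torques, N m; "tcp_pos": TCP position; "orientation": TCP orientation; "force": force on the tool from outside, world axes, zero at the start; "wrist_torque": the same for the moment, N m; "width": opening from 0.0 (shut) to 1.0 (fully open); "gripper_force": force on a finger pad.
Only numpy, scipy, OpenCV 4.12 (cv2) and the standard library are available. Lean on these libraries where they do the work, as an engineer would, in place of code of your own. Each camera call takes 0.05 s, during which the arm holds its last target. There are 200 camera calls.

## Working session

There is one attempt and no reset: what is moved stays moved. The work goes in short steps, Python scripts to look and compute and a tool call to move; the robot and the scene stay as the last step left them, time stands still between calls to the robot, and variables do not carry over. Pictures are saved under pics/ and viewed, at most 11 in all, crops included, and the job is handed in when it is done.

```bash
ls; mkdir -p pics; cat > h.py <<'E'
import numpy as np, cv2, sys
from rig import env
from scipy.spatial.transform import Rotation as R
def cloud(name):
    im,d=env.capture(name); c=env.calibration(name); f=200/np.tan(np.radians(c["fov_y"])/2)
    K=np.array([[f,0,c["cx"]],[0,f,c["cy"]],[0,0,1.]])
    v,u=np.mgrid[0:400,0:640]
    p=cv2.undistortPoints(np.stack([u,v],-1).reshape(-1,1,2).astype(np.float64),K,np.array(c["dist_coeffs"],float)).reshape(400,640,2)
    P=np.stack([p[...,0]*d,-p[...,1]*d,-d,np.ones_like(d)],-1)@np.array(c["T"]).T
    P=P[...,:3]; P[d==0]=np.nan
    return im,P
def save(im,n,s=1,box=None):
    if box: im=im[box[1]:box[3],box[0]:box[2]]
    cv2.imwrite("pics/"+n,cv2.resize(im[...,::-1],None,fx=s,fy=s,interpolation=cv2.INTER_CUBIC))
E
python3 - <<'E'
from h import *
for n in("top","scene"):
    im,P=cloud(n); np.savez(n,im=im,P=P); save(im,n+"0.png",1.25)
    print(np.round(env.calibration(n)["T"],3))
o=env.get_obs();print(o)
E
```

```text
pics
[[ 0.022  0.988 -0.155  0.328]
 [-1.     0.023  0.006  0.016]
 [ 0.009  0.155  0.988  1.281]
 [ 0.     0.     0.     1.   ]]
[[ 0.592 -0.51   0.624  1.177]
 [ 0.806  0.359 -0.471 -0.492]
 [ 0.016  0.782  0.624  0.773]
 [ 0.     0.     0.     1.   ]]
{'time_s': 0.1, 'joints': array([ 1.04470407e+00,  5.27688439e-02,  1.40160737e+00, -3.65468643e-06,
        1.68859687e+00, -7.02757457e-02]), 'qvel': array([-1.65018337e-03, -9.70501090e-04, -6.04816316e-04, -7.06289415e-05,
        1.43676682e-03, -1.60208448e-04]), 'tau': array([ 1.28111507e-03, -3.82583535e+01, -3.60983920e+01, -4.64632228e-05,
        4.78228787e-03, -4.68355688e-05]), 'tcp_pos': array([0.23105903, 0.47139341, 0.40396706]), 'orientation': array([-3.14021538e+00, -9.33092947e-05,  2.68577565e+00]), 'force': array([ 0.35373528,  0.01390784, -0.29014693]), 'wrist_torque': array([-0.00271654,  0.01215901, -0.0156277 ]), 'gripper_force': 0.0, 'width': 0.9994150278474397}
```

View pics/top0.png

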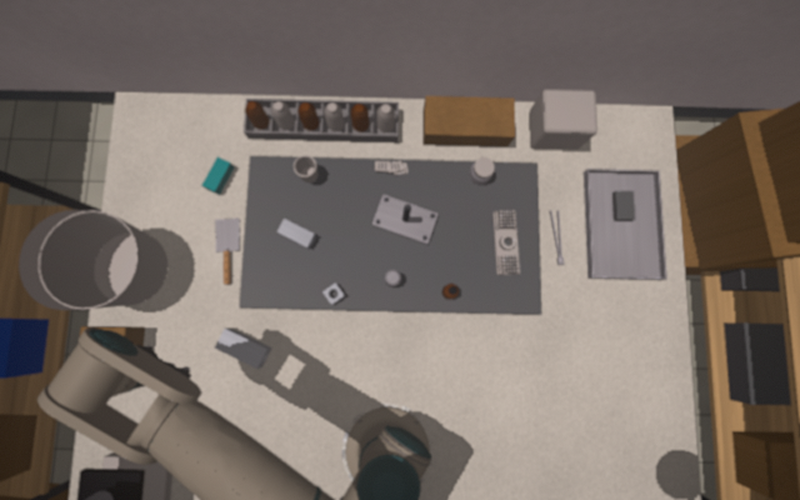

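View pics/scene0.png

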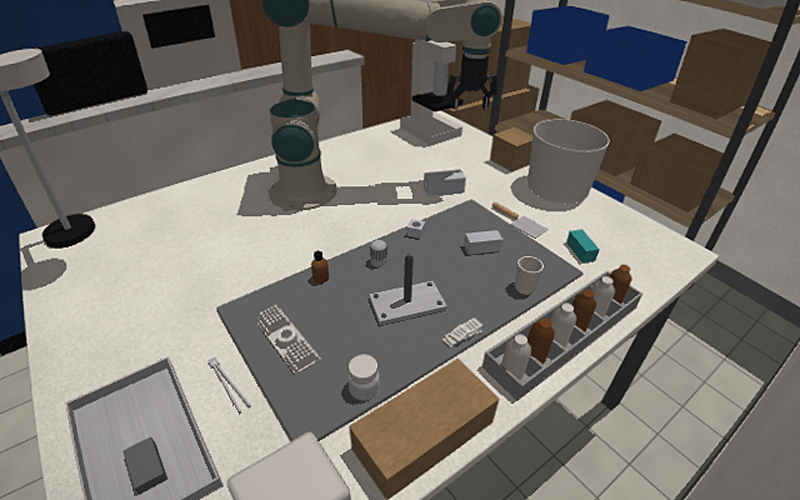

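The top picture shows three sleeve-like things: a plain one on the board at (297,233), a turquoise one on the bench at (217,175), and a plain, larger block at (243,347). The turquoise one is excluded. Of the other two, the smaller one on the board at (297,233) fits. I'll confirm that in a crop and measure.

```bash
python3 - <<'E'
from h import *
D={n:np.load(n+".npz") for n in("top","scene")}
save(D["scene"]["im"],"crop1.png",3,(325,120,545,290))
boxes={}
# seed in top px (unscaled)
seeds=dict(sleeve=(297,233),big=(243,347),turq=(217,175),stand=(405,218),cap=(394,278),carrier=(507,242),spacer=(334,293),bottle=(451,291),beaker=(306,168),jar=(483,172),pile=(391,167))
t=D["top"]["P"]
for k,(u,v) in seeds.items():
    c=t[int(v/1.25),int(u/1.25)][:2]
    for n in D:
        P=D[n]["P"].reshape(-1,3); zt=0.018 if k not in("big","turq") else .006
        r=.11 if k in("stand","carrier") else .07
        s=P[(np.linalg.norm(P[:,:2]-c,axis=1)<r)&(P[:,2]>zt)&(P[:,2]<.2)]
        zm=np.percentile(s[:,2],97)
        q=s[s[:,2]>zm-.006] if k!="stand" else s[(abs(s[:,2]-.027)<.005)]
        if k=="carrier": q=s
        rect=cv2.minAreaRect((q[:,:2]*1000).astype(np.float32))
        print(k,n,len(s),len(q),"ztop",round(zm*1000),"rect",np.round(rect[0],1),np.round(rect[1],1),round(rect[2],1),"mean",np.round(q.mean(0)*1000,1))
for n in D:
    P=D[n]["P"].reshape(-1,3); c=D["top"]["P"][int(218/1.25),int(405/1.25)][:2]
    s=P[(np.linalg.norm(P[:,:2]-c,axis=1)<.04)&(P[:,2]>.05)&(P[:,2]<.2)]
    print(n,"spindle",np.round(s.mean(0)*1000,1),s[:,2].max(),np.round(s[s[:,2]>.15].mean(0)*1000,1))
    b=P[(abs(P[:,0]-.5)<.1)&(abs(P[:,1]-.17)<.05)]; print("board z",np.nanmedian(b[:,2]))
E
```

```text
sleeve top 390 273 ztop 56 rect [547.8 253.8] [88.6 39.6] 64.8 mean [548.  253.2  53.1]
sleeve scene 457 232 ztop 55 rect [550.2 254.7] [93.5 44.6] 66.3 mean [550.3 253.1  52.8]
big top 799 481 ztop 59 rect [249.3 374.4] [119.3  53.7] 65.6 mean [249.8 376.1  55.7]
big scene 579 244 ztop 58 rect [253.8 374.5] [122.6  59.9] 67.9 mean [253.3 374.   55.5]
turq top 430 237 ztop 45 rect [706.5 476.6] [43.7 89.4] 68.1 mean [704.9 476.6  41.6]
turq scene 426 217 ztop 44 rect [706.2 477.1] [43.1 92.9] 64.3 mean [707.2 475.5  41.1]
stand top 1291 1112 ztop 119 rect [597.9 -31.9] [159.8  90.7] 71.7 mean [596.6 -31.4  27.1]
stand scene 1537 1231 ztop 143 rect [599.1 -33.8] [160.9  92.3] 71.2 mean [602.8 -38.4  27.5]
cap top 145 100 ztop 75 rect [434.5  -1.6] [33.6 35.8] 47.0 mean [435.6  -1.3  72. ]
cap scene 247 77 ztop 74 rect [437.   -3.1] [36.4 33.7] 21.7 mean [439.4  -4.7  71.9]
carrier top 736 736 ztop 49 rect [ 546.7 -301.5] [151.1 202.5] 68.4 mean [ 540.8 -302.2   33.5]
carrier scene 1157 1157 ztop 48 rect [ 541.6 -307. ] [169.8  59.6] 3.0 mean [ 550.5 -310.3   34.8]
spacer top 143 93 zt
[... 504 characters left out ...]
230.5  86.3]Traceback (most recent call last):
  File "<stdin>", line 14, in <module>
    return _quantile_unchecked(
        a, q, axis, out, overwrite_input, method, keepdims, weights)
    return _ureduce(a,
                    func=_quantile_ureduce_func,
    ...<5 lines>...
                    overwrite_input=overwrite_input,
                    method=method)
    r = func(a, **kwargs)
    result = _quantile(arr,
                       quantiles=q,
    ...<2 lines>...
                       out=out,
                       weights=wgt)
    slices_having_nans = np.isnan(arr[-1, ...])
                                  ~~~^^^^^^^^^
IndexError: index -1 is out of bounds for axis 0 with size 0
```

View pics/crop1.png

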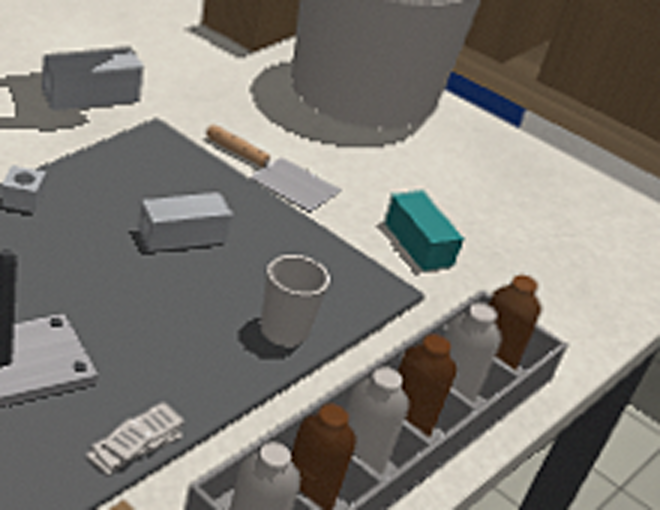

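Confirmed. The plain block at crop (185,220) lies on the board and is 40×90. The one at crop (95,78) is larger (about 54×120), and the third is turquoise. Next I'll refine the stand, carrier and cap, and work out the first move.

```bash
cat >> h.py <<'E'
def delta(x,y,z,yaw,tilt=0):
    """tool-frame shift (m) and rotvec to go from measured pose to (mm, deg); tilt: outward turn about tool y"""
    o=env.get_obs(); A=R.from_euler("xyz",o["orientation"]); p=np.array(o["tcp_pos"])
    B=R.from_euler("ZX",[yaw,180],degrees=True)*R.from_euler("y",tilt,degrees=True)
    print("t",o["time_s"],"pos",np.round(p*1000,1),"rv",np.round((A.inv()*B).as_rotvec(),4),"d",np.round(A.inv().apply(np.array([x,y,z])/1000-p),4),"w",round(o["width"],3),"F",np.round(o["force"],1))
E
python3 - <<'E'
from h import *
D={n:np.load(n+".npz") for n in("top","scene")}
t=np.concatenate([D["top"]["im"][195:250,270:360]]);
a=cv2.resize(D["scene"]["im"][140:235,275:350],None,fx=4,fy=4,interpolation=2);b=cv2.resize(D["scene"]["im"][240:305,195:270],None,fx=4,fy=4,interpolation=2)
save(np.vstack([a,b])[:600],"crop2.png")
for n in D:
    P=D[n]["P"].reshape(-1,3)
    f=lambda c,r,z0,z1:P[(np.linalg.norm(P[:,:2]-np.array(c),axis=1)<r)&(P[:,2]>z0)&(P[:,2]<z1)]
    s=f((.6,-.033),.035,.05,.2)
    for z in(.06,.08,.1,.12,.14): 
        q=s[abs(s[:,2]-z)<.01]; 
        if len(q):print(n,"spindle",z,len(q),np.round(q.mean(0)*1000,1))
    s=f((.542,-.307),.10,.022,.07);s=s[abs(s[:,1]+.307)<.05]
    r=cv2.minAreaRect((s[:,:2]*1000).astype(np.float32));print(n,"carrier",len(s),np.round(r[0],1),np.round(r[1],1),r[2])
    q=s[(np.linalg.norm(s[:,:2]-np.array([.542,-.307]),axis=1)<.03)&(s[:,2]>.032)]; r=cv2.minEnclosingCircle((q[:,:2]*1000).astype(np.float32));print("boss",len(q),r,np.round(np.percentile(q[:,2],[10,50,90]),4))
    q=s[s[:,2]>.04]; r=cv2.minAreaRect((q[:,:2]*1000).astype(np.float32));print("cass",len(q),np.round(r[0],1),np.round(r[1],1),r[2])
    print("board z",np.nanmedian(P[(abs(P[:,0]-.5)<.05)&(abs(P[:,1]-.12)<.03)][:,2]))
delta(558,274,260,65.5)
E
```

```text
top spindle 0.06 7 [591.1 -31.7  59.8]
top spindle 0.08 7 [590.4 -30.8  80.5]
top spindle 0.1 8 [592.  -30.4  99.5]
top spindle 0.12 9 [590.9 -31.5 121. ]
top spindle 0.14 8 [591.  -31.2 142.5]
top carrier 555 [ 540.1 -303.5] [167.7  56.2] 2.586592674255371
boss 85 ((541.281494140625, -304.5984802246094), 20.810176849365234) [0.0343 0.038  0.0411]
cass 274 [ 540.5 -304.3] [163.5  41.1] 2.582876682281494
board z 0.01227577019776327
scene spindle 0.06 37 [603.  -36.6  59.4]
scene spindle 0.08 39 [602.4 -36.9  80. ]
scene spindle 0.1 27 [603.3 -36.6  99.2]
scene spindle 0.12 37 [603.6 -37.5 119.3]
scene spindle 0.14 37 [603.3 -36.7 140.1]
scene carrier 948 [ 541.9 -307.9] [169.5  56.2] 2.2287182807922363
boss 131 ((541.400390625, -304.966796875), 21.410259246826172) [0.0342 0.0381 0.0405]
cass 461 [ 540.9 -306. ] [167.1  40.3] 3.2682106494903564
board z 0.012895393464305571
t 0.1 pos [231.1 471.4 404. ] rv [-1.2000e-03  1.0000e-03  1.5426e+00] d [-0.3805 -0.0331  0.144 ] w 0.999 F [ 0.4  0.  -0.3]
```

View pics/crop2.png

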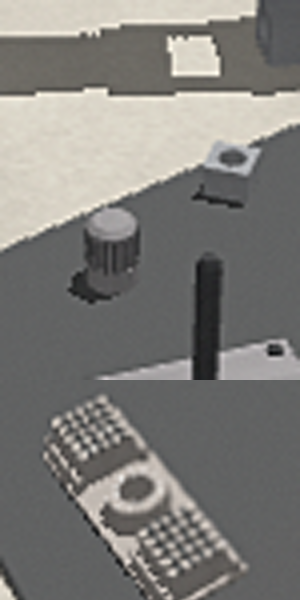

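The cap stands right way up, with its chamfer and closed top up at crop (112,225). The carrier boss is at crop (135,490). Spindle axis is about (598,-32.5) with the plate's long side at 71.5°. Carrier is at (541,-305), 2.7°, and the cap at (436,-2.5). Now the first move, to above the sleeve.

Call:
handwheel --rows '[0,0,1.543,-0.3805,-0.0331,0.144,1,0,0,1.543,-0.3805,-0.0331,0.144,1,0,0,1.543,-0.3805,-0.0331,0.144,1,0,0,1.543,-0.3805,-0.0331,0.144,1,0,0,1.543,-0.3805,-0.0331,0.144,1,0,0,1.543,-0.3805,-0.0331,0.144,1,0,0,1.543,-0.3805,-0.0331,0.144,1,0,0,1.543,-0.3805,-0.0331,0.144,1,0,0,1.543,-0.3805,-0.0331,0.144,1,0,0,1.543,-0.3805,-0.0331,0.144,1,0,0,1.543,-0.3805,-0.0331,0.144,1,0,0,1.543,-0.3805,-0.0331,0.144,1]'

```text
time_s: 1.6
tcp_pos: [0.5581, 0.2743, 0.2607]
orientation: [-3.142, -0.0, 1.144]
force: [0.3, -0.3, -0.6]
width: 0.994
gripper_force: 0.0
```

```bash
python3 -c "
from h import *
delta(558,274,189,65.5);print(env.get_obs()['joints'])"
```

```text
t 1.6 pos [558.1 274.3 260.7] rv [-0.0001 -0.      0.0003] d [-0.0003  0.0001  0.0717] w 0.994 F [ 0.3 -0.3 -0.6]
[3.97470183e-01 4.08240932e-01 1.27789939e+00 9.30685184e-05
 1.45547636e+00 8.24738339e-01]
```

Descend, close, and lift.

Call:
handwheel --rows '[0,0,0,0,0,0.04,1,0,0,0,0,0,0.06,1,0,0,0,0,0,0.0717,1,0,0,0,0,0,0.0717,1,0,0,0,0,0,0.0717,0,0,0,0,0,0,0.0717,0,0,0,0,0,0,0.0717,0,0,0,0,0,0,0.0717,0,0,0,0,0,0,0.0717,0,0,0,0,0,0,0.0717,0,0,0,0,0,0,0.0717,0]'

```text
time_s: 2.98
tcp_pos: [0.5585, 0.2744, 0.1902]
orientation: [3.14, -0.002, 1.143]
force: [-0.4, -0.0, 6.1]
width: 0.461
gripper_force: 61.4
```

Call:
handwheel --rows '[0,0,0,0,0,-0.03,0,0,0,0,0,0,-0.08,0,0,0,0,0,0,-0.11,0,0,0,0,0,0,-0.11,0]'

```text
time_s: 3.48
tcp_pos: [0.5584, 0.2744, 0.3012]
orientation: [3.139, -0.003, 1.143]
force: [0.7, -0.3, -2.5]
width: 0.46
gripper_force: 60.9
```

```bash
python3 -c "
from h import *
delta(443,209,240,25,0);delta(443,209,240,25,90)"
```

```text
t 3.475 pos [558.4 274.4 301.2] rv [ 0.0017 -0.0043  0.7066] d [-0.1076 -0.0781  0.0606] w 0.46 F [ 0.7 -0.3 -2.5]
t 3.475 pos [558.4 274.4 301.2] rv [-0.5512  1.4949  0.5538] d [-0.1076 -0.0781  0.0606] w 0.46 F [ 0.7 -0.3 -2.5]
```

Call:
handwheel --rows '[-0.551,1.495,0.554,-0.1076,-0.0781,0.0606,0,-0.551,1.495,0.554,-0.1076,-0.0781,0.0606,0,-0.551,1.495,0.554,-0.1076,-0.0781,0.0606,0,-0.551,1.495,0.554,-0.1076,-0.0781,0.0606,0,-0.551,1.495,0.554,-0.1076,-0.0781,0.0606,0,-0.551,1.495,0.554,-0.1076,-0.0781,0.0606,0,-0.551,1.495,0.554,-0.1076,-0.0781,0.0606,0,-0.551,1.495,0.554,-0.1076,-0.0781,0.0606,0,-0.551,1.495,0.554,-0.1076,-0.0781,0.0606,0,-0.551,1.495,0.554,-0.1076,-0.0781,0.0606,0,-0.551,1.495,0.554,-0.1076,-0.0781,0.0606,0,-0.551,1.495,0.554,-0.1076,-0.0781,0.0606,0]'

```text
time_s: 4.97
tcp_pos: [0.4404, 0.2124, 0.236]
orientation: [2.914, -1.423, 0.779]
force: [-0.7, 0.1, -2.0]
width: 0.461
gripper_force: 60.9
```

```bash
python3 -c "
from h import *
delta(443,209,100,25,90);print(env.get_obs()['joints'])
im,P=cloud('scene');save(im,'s1.png',3,(250,60,450,240))"
```

```text
t 4.975 pos [440.4 212.4 236. ] rv [-0.1156  0.1418  0.0416] d [-0.1346 -0.0002  0.02  ] w 0.461 F [-0.7  0.1 -2. ]
[ 0.32549404 -0.06147902  2.07188736  2.47699111  0.36491488 -1.00515154]
```

View pics/s1.png

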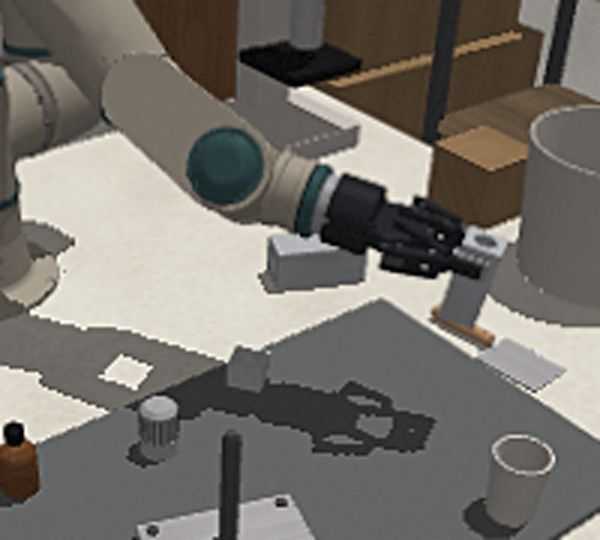

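The sleeve is held upright, with a few degrees of tilt left (crop 475,280). The wrist took the j4≈π branch, which is fine. I'll finish the turn and lower partway.

Call:
handwheel --rows '[-0.115,0.142,0.042,-0.06,0,0.01,0,-0.115,0.142,0.042,-0.0946,0,0.02,0,-0.115,0.142,0.042,-0.0946,0,0.02,0,-0.115,0.142,0.042,-0.0946,0,0.02,0,-0.115,0.142,0.042,-0.0946,0,0.02,0,-0.115,0.142,0.042,-0.0946,0,0.02,0,-0.115,0.142,0.042,-0.0946,0,0.02,0,-0.115,0.142,0.042,-0.0946,0,0.02,0]'

```text
time_s: 6.02
tcp_pos: [0.4489, 0.2138, 0.1437]
orientation: [0.051, -1.564, -2.753]
force: [-0.3, 0.3, -2.9]
width: 0.458
gripper_force: 60.9
```

```bash
python3 - <<'E'
from h import *
delta(443,209,85,25,90);print(env.get_obs()['joints'])
im,P=cloud('scene');save(im,'s2.png',3,(250,60,450,240))
# arm underside: points along azimuth 25 behind tcp
a=np.radians(25);u=P@np.array([np.cos(a),np.sin(a),0]);v=P@np.array([-np.sin(a),np.cos(a),0])
for lo in np.arange(.25,.68,.03):
    s=P[(abs(v)<.1)&(u>lo)&(u<lo+.03)&(P[...,2]>.04)]
    if len(s):print(round(lo,2),len(s),np.round(np.percentile(s[:,2],[1,99]),3))
o=env.get_obs();A=R.from_euler("xyz",o["orientation"]);print(A.apply([0,0,1]),A.apply([1,0,0]))
E
```

```text
t 6.025 pos [448.9 213.8 143.7] rv [-0.0038 -0.0073  0.0004] d [-0.0586  0.0018 -0.0078] w 0.458 F [-0.3  0.3 -2.9]
[ 0.35088867  0.24194758  2.04585486  3.00736121  0.72878765 -1.47011692]
0.25 616 [0.204 0.386]
0.28 588 [0.177 0.335]
0.31 611 [0.15 0.28]
0.34 481 [0.119 0.248]
0.37 425 [0.106 0.223]
0.4 458 [0.04  0.199]
0.43 276 [0.041 0.186]
0.46 237 [0.113 0.184]
0.49 188 [0.12  0.184]
0.52 251 [0.118 0.183]
0.55 197 [0.136 0.167]
0.58 275 [0.132 0.164]
0.61 192 [0.083 0.167]
0.64 305 [0.078 0.169]
0.67 112 [0.078 0.169]
[0.90469913 0.42599706 0.0067813 ] [-0.0062717  -0.00259894  0.99997696]
```

View pics/s2.png

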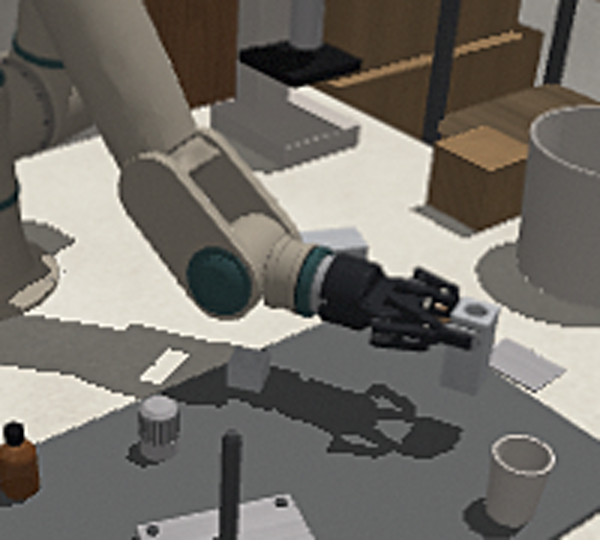

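The sleeve is upright at crop (470,345). However, the short spacer (crop 248,368) sits right under the wrist, so I'll swing about 10° left before lowering.

```bash
python3 -c "
from h import *
delta(371,260,140,35,90)
P=np.load('top.npz')['P'];m=(abs(P[...,2]-.012)<.003);im=np.load('top.npz')['im'];g=(im.max(-1)<110)&m
for x in(.4,.5,.6):
  s=P[g&(abs(P[...,0]-x)<.01)];print(x,s[:,1].max(),s[:,1].min())"
```

```text
t 6.075 pos [448.9 213.8 143.4] rv [ 0.1708 -0.0067  0.0009] d [-0.003  -0.075  -0.0508] w 0.461 F [ 0.4 -0.4 -3.3]
0.4 0.7864393939948742 -0.3930764274613581
0.5 0.7929074498194825 -0.7245158006418748
0.6 0.39362333139670674 -0.7257899638783529
```

Call:
handwheel --rows '[0.085,-0.004,0,-0.002,-0.04,-0.025,0,0.171,-0.0067,0.001,-0.003,-0.075,-0.0508,0,0.171,-0.0067,0.001,-0.003,-0.075,-0.0508,0,0.171,-0.0067,0.001,-0.003,-0.075,-0.0508,0,0.171,-0.0067,0.001,-0.003,-0.075,-0.0508,0,0.171,-0.0067,0.001,-0.003,-0.075,-0.0508,0,0.171,-0.0067,0.001,-0.003,-0.075,-0.0508,0]'

```text
time_s: 6.95
tcp_pos: [0.3713, 0.2598, 0.1396]
orientation: [-2.709, -1.57, 0.177]
force: [-0.5, 0.7, -2.6]
width: 0.46
gripper_force: 61.4
```

```bash
python3 - <<'E'
from h import *
delta(371,260,86,35,90);print(env.get_obs()['joints'])
im,P=cloud('scene')
a=np.radians(35);u=P@np.array([np.cos(a),np.sin(a),0]);v=P@np.array([-np.sin(a),np.cos(a),0])
for lo in np.arange(.22,.5,.03):
    s=P[(abs(v)<.1)&(u>lo)&(u<lo+.03)&(P[...,2]>.06)]
    if len(s):print(round(lo,2),len(s),np.round(np.percentile(s[:,2],[1,99]),3),np.round(np.percentile(s@np.array([-np.sin(a),np.cos(a),0]),[1,99]),3))
im,P=cloud('top')
s=P[(abs(P[...,0]-.5)<.05)&(abs(P[...,1]-.35)<.05)&(P[...,2]>.105)&(P[...,2]<.135)];print(len(s),np.round(np.median(s,0),3))
E
```

```text
t 6.95 pos [371.3 259.8 139.6] rv [ 0.0007  0.0007 -0.0003] d [-0.0536 -0.0003 -0.0001] w 0.46 F [-0.5  0.7 -2.6]
[ 0.50380268  0.15168591  2.16797217  2.98590525  0.75423737 -1.45665618]
0.22 574 [0.193 0.373] [-0.054  0.036]
0.25 507 [0.163 0.321] [-0.057  0.062]
0.28 505 [0.133 0.263] [-0.062  0.067]
0.31 429 [0.108 0.237] [-0.07   0.065]
0.34 389 [0.105 0.212] [-0.071  0.063]
0.37 298 [0.113 0.185] [-0.068  0.06 ]
0.4 189 [0.114 0.181] [-0.042  0.011]
0.43 192 [0.113 0.182] [-0.04   0.015]
0.46 197 [0.112 0.181] [-0.04   0.011]
0.49 180 [0.119 0.178] [-0.042  0.033]
65 [0.489 0.347 0.123]
```

Call:
handwheel --rows '[0,0,0,-0.02,0,0,0,0,0,0,-0.045,0,0,0,0,0,0,-0.055,0,0,0,0,0,0,-0.055,0,0,0,0,0,0,-0.055,0,0,0]'

```text
time_s: 7.68
tcp_pos: [0.3713, 0.2602, 0.0854]
orientation: [-0.181, -1.57, -2.349]
force: [0.4, 0.2, -1.9]
width: 0.458
gripper_force: 61.3
```

Call:
handwheel --rows '[0.0007,0.0007,0,-0.001,0,0,0,0,0,0,-0.002,0,0,0,0,0,0,-0.003,0,0,0,0,0,0,-0.003,0,0,0]'

```text
time_s: 8.18
tcp_pos: [0.371, 0.26, 0.0817]
orientation: [-1.909, -1.571, -0.622]
force: [-0.6, 0.6, -1.1]
width: 0.46
gripper_force: 61.3
```

Call:
handwheel --rows '[0,0,0,-0.001,0,0,0,0,0,0,-0.0015,0,0,0,0,0,0,-0.002,0,0,0,0,0,0,-0.002,0,0,0]'

```text
time_s: 8.68
tcp_pos: [0.3715, 0.2603, 0.0809]
orientation: [0.024, -1.566, -2.554]
force: [-5.3, -1.7, 7.5]
width: 0.464
gripper_force: 61.7
```

```bash
python3 -c "
from h import *
delta(371,260,79,35,90)"
```

```text
t 8.675 pos [371.5 260.3  80.9] rv [-0.0003 -0.0047  0.0001] d [-0.0019 -0.     -0.0006] w 0.464 F [-5.3 -1.7  7.5]
```

Contact with the board. Release and back away.

Call:
handwheel --rows '[0,0,0,0.001,0,0,0,0,0,0,0.001,0,0,0.6,0,0,0,0.001,0,0,0.8,0,0,0,0.001,0,0,1,0,0,0,0.001,0,0,1,0,0,0,0.001,0,0,1,0,0,0,0.001,0,-0.02,1,0,0,0,0.001,0,-0.05,1,0,0,0,0.01,0,-0.08,1,0,0,0,0.05,0,-0.09,1,0,0,0,0.10,0,-0.09,1,0,0,0,0.16,0,-0.09,1,0,0,0,0.16,0,-0.09,1,0,0,0,0.16,0,-0.09,1]'

```text
time_s: 10.42
tcp_pos: [0.3181, 0.2229, 0.2436]
orientation: [-3.1, -1.569, 0.57]
force: [0.2, -1.1, -0.5]
width: 1.003
gripper_force: 0.0
```

```bash
python3 - <<'E'
from h import *
delta(500,350,320,35,0);print(env.get_obs()['joints'])
im,P=cloud('scene');save(im,'s3.png',3,(300,60,500,240));im2,P2=cloud('top')
for Q in(P,P2):
    s=Q[(abs(Q[...,0]-.5)<.05)&(abs(Q[...,1]-.35)<.05)&(Q[...,2]>.08)&(Q[...,2]<.115)]
    q=s[s[:,2]>s[:,2].max()-.008];r=cv2.minAreaRect((q[:,:2]*1000).astype(np.float32));print(len(q),s[:,2].max(),r,np.round(np.median(q[:,2]),3))
E
```

```text
t 10.425 pos [318.1 222.9 243.6] rv [-1.0000e-04 -1.5689e+00 -0.0000e+00] d [0.0769 0.0003 0.2218] w 1.003 F [ 0.2 -1.1 -0.5]
[ 0.48005817 -0.40629218  2.36670126  2.80652737  0.40809754 -1.26163085]
73 0.10601460133609586 ((500.5384216308594, 352.3866882324219), (37.339229583740234, 45.622314453125), 35.548221588134766) 0.103
75 0.10985705726982231 ((500.48663330078125, 353.36627197265625), (39.25920486450195, 39.2183952331543), 32.20058059692383) 0.103
```

View pics/s3.png

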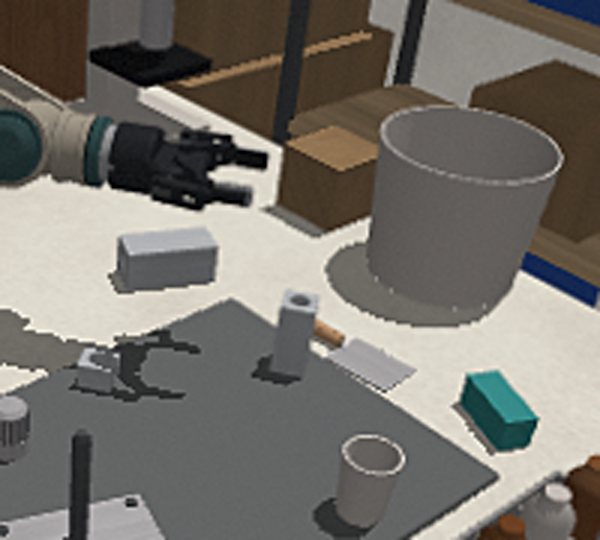

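The sleeve stands upright on the board at crop (295,335), about (500.5,353), with its top at z≈102. Turn the tool down above it.

Call:
handwheel --rows '[0,0,0,0.077,0,0.03,1,0,-0.1,0,0.09,0,0.08,1,0,-1.569,0,0.09,0,0.2218,1,0,-1.569,0,0.09,0,0.2218,1,0,-1.569,0,0.09,0,0.2218,1,0,-1.569,0,0.09,0,0.2218,1,0,-1.569,0,0.09,0,0.2218,1,0,-1.569,0,0.09,0,0.2218,1,0,-1.569,0,0.09,0,0.2218,1,0,-1.569,0,0.09,0,0.2218,1,0,-1.569,0,0.09,0,0.2218,1,0,-1.569,0,0.09,0,0.2218,1,0,-1.569,0,0.09,0,0.2218,1,0,-1.569,0,0.09,0,0.2218,1]'

```text
time_s: 12.28
tcp_pos: [0.5004, 0.3505, 0.3285]
orientation: [-3.134, -0.049, 0.617]
force: [0.1, -0.5, 0.6]
width: 1.001
gripper_force: 0.0
```

```bash
python3 -c "
from h import *
delta(500.5,353,251,35,0);print(env.get_obs()['joints'])"
```

```text
t 12.275 pos [500.4 350.5 328.5] rv [-0.0081 -0.0493  0.0059] d [-0.0023 -0.0014  0.0775] w 1.001 F [ 0.1 -0.5  0.6]
[0.54864456 0.31257458 1.25955792 0.01126917 1.52078098 1.50242121]
```

Call:
handwheel --rows '[-0.0081,-0.0493,0.0059,-0.0023,-0.0014,0.01,1,-0.0081,-0.0493,0.0059,-0.0023,-0.0014,0.02,1,-0.0081,-0.0493,0.0059,-0.0023,-0.0014,0.02,1]'

```text
time_s: 12.65
tcp_pos: [0.4982, 0.3509, 0.3099]
orientation: [-3.141, -0.012, 0.612]
force: [-0.0, 0.0, -0.5]
width: 0.998
gripper_force: 0.0
```

```bash
python3 -c "
from h import *
delta(500.5,353,251,35,0)"
```

```text
t 12.65 pos [498.2 350.9 309.9] rv [-0.0006 -0.012   0.0007] d [ 0.0024 -0.0004  0.0589] w 0.998 F [-0.   0.  -0.5]
```

Call:
handwheel --rows '[0,0,0,0.001,-0.0004,0.03,1,0,0,0,0.001,-0.0004,0.03,1]'

```text
time_s: 12.9
tcp_pos: [0.4989, 0.3518, 0.2801]
orientation: [-3.141, -0.011, 0.611]
force: [0.2, -0.2, 0.6]
width: 0.994
gripper_force: 0.0
```

```bash
python3 -c "
from h import *
delta(500.5,353,251,35,0)"
```

```text
t 12.9 pos [498.9 351.8 280.1] rv [-0.0004 -0.0105  0.0004] d [ 0.0017 -0.      0.0292] w 0.994 F [ 0.2 -0.2  0.6]
```

Call:
handwheel --rows '[0,-0.0105,0,0.0017,0,0.015,1,0,-0.0105,0,0.0017,0,0.025,1,0,-0.0105,0,0.0017,0,0.029,1,0,-0.0105,0,0.0017,0,0.029,1,0,-0.0105,0,0.0017,0,0.029,0.3,0,-0.0105,0,0.0017,0,0.029,0,0,-0.0105,0,0.0017,0,0.029,0,0,-0.0105,0,0.0017,0,0.029,0,0,-0.0105,0,0.0017,0,0.029,0,0,-0.0105,0,0.0017,0,0.029,0]'

```text
time_s: 14.15
tcp_pos: [0.5014, 0.3535, 0.2543]
orientation: [3.141, -0.005, 0.611]
force: [0.7, -0.8, 4.4]
width: 0.455
gripper_force: 62.2
```

```bash
python3 -c "
from h import *
delta(598,-32.5,335,35,0)"
```

```text
t 14.15 pos [501.4 353.5 254.3] rv [ 0.0003 -0.0053  0.0003] d [-0.1419  0.3716 -0.0814] w 0.455 F [ 0.7 -0.8  4.4]
```

Call:
handwheel --rows '[0,0,0,0,0,-0.02,0,0,0,0,0,0,-0.08,0,0,0,0,0,0,-0.14,0,0,0,0,0,0,-0.176,0,0,0,0,0,0,-0.176,0,0,0,0,0,0,-0.176,0]'

```text
time_s: 14.9
tcp_pos: [0.5005, 0.3531, 0.4274]
orientation: [-3.141, -0.0, 0.611]
force: [0.7, -0.2, -2.4]
width: 0.454
gripper_force: 61.5
```

```bash
python3 -c "
from h import *
delta(598.6,-32.2,430,35,0)"
```

```text
t 14.9 pos [500.5 353.1 427.4] rv [-0.0002 -0.0003  0.0005] d [-0.1408  0.3718 -0.0027] w 0.454 F [ 0.7 -0.2 -2.4]
```

Call:
handwheel --rows '[0,0,0,-0.021,0.055,-0.0027,0,0,0,0,-0.042,0.11,-0.0027,0,0,0,0,-0.063,0.165,-0.0027,0,0,0,0,-0.084,0.22,-0.0027,0,0,0,0,-0.105,0.275,-0.0027,0,0,0,0,-0.126,0.335,-0.0027,0,0,0,0,-0.1408,0.3718,-0.0027,0,0,0,0,-0.1408,0.3718,-0.0027,0,0,0,0,-0.1408,0.3718,-0.0027,0,0,0,0,-0.1408,0.3718,-0.0027,0]'

```text
time_s: 16.15
tcp_pos: [0.5986, -0.0311, 0.431]
orientation: [-3.141, -0.003, 0.613]
force: [0.5, -0.0, -2.7]
width: 0.452
gripper_force: 61.7
```

```bash
python3 - <<'E'
from h import *
delta(598.6,-32.2,405,35,0)
im,P=cloud('scene');save(im,'s4.png',5,(250,130,370,240))
for n in("scene","top"):
    im,P=cloud(n)
    s=P[(np.linalg.norm(P[...,:2]-np.array([.598,-.032]),axis=-1)<.045)&(P[...,2]>.195)&(P[...,2]<.25)]
    r=cv2.minAreaRect((s[:,:2]*1000).astype(np.float32)) if len(s)>3 else 0
    print(n,len(s),r)
E
```

```text
t 16.15 pos [598.6 -31.1 431. ] rv [-0.001  -0.0031  0.002 ] d [-0.0007  0.001   0.026 ] w 0.452 F [ 0.5 -0.  -2.7]
scene 346 ((611.2551879882812, -35.78556823730469), (56.385284423828125, 29.045251846313477), 76.40447235107422)
top 70 ((592.4205932617188, -34.133583068847656), (28.393760681152344, 39.811336517333984), 35.562278747558594)
```

View pics/s4.png

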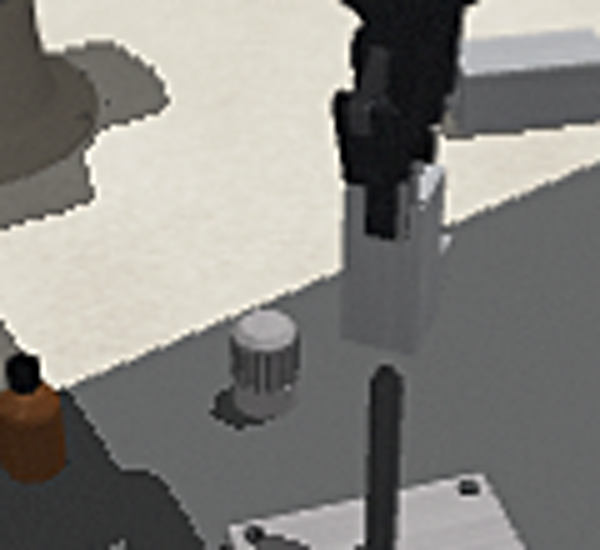

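The sleeve hangs above the spindle tip (crop 385,375). Lower gently, watching the side force.

Call:
handwheel --rows '[0,-0.002,0.002,-0.0007,0.001,0.01,0,0,-0.002,0.002,-0.0007,0.001,0.02,0,0,-0.002,0.002,-0.0007,0.001,0.028,0,0,-0.002,0.002,-0.0007,0.001,0.034,0,0,-0.002,0.002,-0.0007,0.001,0.034,0]'

```text
time_s: 16.92
tcp_pos: [0.5988, -0.0334, 0.3971]
orientation: [-3.141, -0.001, 0.609]
force: [0.2, -0.7, -2.7]
width: 0.451
gripper_force: 61.7
```

Call:
handwheel --rows '[0,0,0,0,0,0.008,0,0,0,0,0,0,0.016,0,0,0,0,0,0,0.016,0]'

```text
time_s: 17.3
tcp_pos: [0.5987, -0.0334, 0.3806]
orientation: [-3.14, -0.0, 0.609]
force: [-0.2, -0.1, -2.8]
width: 0.458
gripper_force: 61.7
```

```bash
python3 -c "
from h import *
delta(598.6,-32.2,273,35,0)"
```

```text
t 17.3 pos [598.7 -33.4 380.6] rv [-0.0012 -0.0005 -0.0017] d [ 0.0005 -0.0009  0.1076] w 0.458 F [-0.2 -0.1 -2.8]
```

Threaded, with no side force. Continue down.

Call:
handwheel --rows '[0,0,0,0.0005,-0.0009,0.015,0,0,0,0,0.0005,-0.0009,0.04,0,0,0,0,0.0005,-0.0009,0.065,0,0,0,0,0.0005,-0.0009,0.09,0,0,0,0,0.0005,-0.0009,0.102,0,0,0,0,0.0005,-0.0009,0.105,0,0,0,0,0.0005,-0.0009,0.105,0]'

```text
time_s: 18.18
tcp_pos: [0.5991, -0.0322, 0.2775]
orientation: [3.141, -0.003, 0.609]
force: [-0.2, -0.7, -1.9]
width: 0.457
gripper_force: 61.7
```

Call:
handwheel --rows '[0,0,0,0,0,0.001,0,0,0,0,0,0,0.002,0,0,0,0,0,0,0.003,0,0,0,0,0,0,0.003,0]'

```text
time_s: 18.68
tcp_pos: [0.5988, -0.0322, 0.2737]
orientation: [-3.142, -0.002, 0.609]
force: [-0.7, 0.6, -1.9]
width: 0.457
gripper_force: 61.7
```

Call:
handwheel --rows '[0,0,0,0,0,0.001,0,0,0,0,0,0,0.002,0,0,0,0,0,0,0.003,0,0,0,0,0,0,0.003,0]'

```text
time_s: 19.18
tcp_pos: [0.5988, -0.0322, 0.2706]
orientation: [-3.142, -0.002, 0.609]
force: [-0.2, 1.0, -2.9]
width: 0.453
gripper_force: 61.7
```

Call:
handwheel --rows '[0,0,0,0,0,0.001,0,0,0,0,0,0,0.0015,0,0,0,0,0,0,0.002,0,0,0,0,0,0,0.002,0]'

```text
time_s: 19.68
tcp_pos: [0.5989, -0.0322, 0.2693]
orientation: [3.141, -0.002, 0.609]
force: [-2.5, -0.1, 2.1]
width: 0.452
gripper_force: 62.3
```

Call:
handwheel --rows '[0,0,0,0,0,0.001,0,0,0,0,0,0,0.0015,0,0,0,0,0,0,0.0015,0]'

```text
time_s: 20.05
tcp_pos: [0.5989, -0.0322, 0.2692]
orientation: [3.141, -0.003, 0.609]
force: [-4.9, 0.4, 9.6]
width: 0.45
gripper_force: 63.4
```

Home at TCP z 269.2, as predicted. Release and rise.

Call:
handwheel --rows '[0,0,0,0,0,-0.001,0,0,0,0,0,0,-0.001,0.7,0,0,0,0,0,-0.001,1,0,0,0,0,0,-0.001,1,0,0,0,0,0,-0.001,1,0,0,0,0,0,-0.03,1,0,0,0,0,0,-0.08,1,0,0,0,0,0,-0.11,1,0,0,0,0,0,-0.11,1]'

```text
time_s: 21.18
tcp_pos: [0.5989, -0.0324, 0.3806]
orientation: [3.137, -0.007, 0.609]
force: [0.7, 0.7, -0.3]
width: 1.0
gripper_force: 0.0
```

```bash
python3 - <<'E'
from h import *
delta(541,-305,300,2.7,0)
for n in("scene","top"):
    im,P=cloud(n)
    s=P[(np.linalg.norm(P[...,:2]-np.array([.598,-.032]),axis=-1)<.04)&(P[...,2]>.108)&(P[...,2]<.124)]
    print(n,len(s),cv2.minAreaRect((s[:,:2]*1000).astype(np.float32)),np.median(s[:,2]))
E
```

```text
t 21.175 pos [598.9 -32.4 380.6] rv [ 0.0022 -0.0075  0.562 ] d [-0.204   0.1902  0.08  ] w 1.0 F [ 0.7  0.7 -0.3]
scene 164 ((598.8463134765625, -32.90267562866211), (40.30366516113281, 44.974647521972656), 33.19224166870117) 0.11711854010961709
top 102 ((596.1436157226562, -33.563087463378906), (36.89958953857422, 39.89298629760742), 33.517433166503906) 0.1173612587370082
```

The sleeve is seated, with its top at 117. Now the carrier.

Call:
handwheel --rows '[0.002,-0.0075,0.562,-0.204,0.1902,0.08,1,0.002,-0.0075,0.562,-0.204,0.1902,0.08,1,0.002,-0.0075,0.562,-0.204,0.1902,0.08,1,0.002,-0.0075,0.562,-0.204,0.1902,0.08,1,0.002,-0.0075,0.562,-0.204,0.1902,0.08,1,0.002,-0.0075,0.562,-0.204,0.1902,0.08,1,0.002,-0.0075,0.562,-0.204,0.1902,0.08,1,0.002,-0.0075,0.562,-0.204,0.1902,0.08,1]'

```text
time_s: 22.28
tcp_pos: [0.5408, -0.3038, 0.2969]
orientation: [-3.141, 0.006, 0.049]
force: [-0.1, -0.8, 0.4]
width: 1.002
gripper_force: 0.0
```

```bash
python3 -c "
from h import *
delta(541,-305,194,2.7,0)"
```

```text
t 22.275 pos [ 540.8 -303.8  296.9] rv [-0.001   0.0059  0.0017] d [0.0007 0.0013 0.1029] w 1.002 F [-0.1 -0.8  0.4]
```

Call:
handwheel --rows '[0,0.005,0.0017,0.0007,0.0013,0.03,1,0,0.005,0.0017,0.0007,0.0013,0.07,1,0,0.005,0.0017,0.0007,0.0013,0.09,1,0,0.005,0.0017,0.0007,0.0013,0.1,1,0,0.005,0.0017,0.0007,0.0013,0.103,1,0,0.005,0.0017,0.0007,0.0013,0.103,1]'

```text
time_s: 23.02
tcp_pos: [0.5409, -0.3063, 0.1951]
orientation: [3.141, -0.001, 0.046]
force: [-1.2, -0.4, -0.8]
width: 1.0
gripper_force: 0.0
```

```bash
python3 -c "
from h import *
delta(541,-305,193,2.7,0)"
```

```text
t 23.025 pos [ 540.9 -306.3  195.1] rv [ 0.0003 -0.0006 -0.0015] d [ 0.0002 -0.0013  0.0021] w 1.0 F [-1.2 -0.4 -0.8]
```

Call:
handwheel --rows '[0,0,0,0,-0.0008,0.0015,1,0,0,0,0,-0.0008,0.0015,0.5,0,0,0,0,-0.0008,0.0015,0,0,0,0,0,-0.0008,0.0015,0,0,0,0,0,-0.0008,0.0015,0,0,0,0,0,-0.0008,0.0015,0,0,0,0,0,-0.0008,0.0015,0]'

```text
time_s: 23.9
tcp_pos: [0.5406, -0.3055, 0.193]
orientation: [-3.141, 0.0, 0.046]
force: [-0.5, -0.6, 5.3]
width: 0.451
gripper_force: 61.9
```

Call:
handwheel --rows '[0,0,0,0,0,-0.005,0,0,0,0,0,0,-0.02,0,0,0,0,0,0,-0.02,0]'

```text
time_s: 24.28
tcp_pos: [0.5408, -0.3056, 0.2141]
orientation: [3.141, -0.001, 0.046]
force: [0.3, -0.7, -3.3]
width: 0.452
gripper_force: 61.1
```

```bash
python3 - <<'E'
from h import *
delta(598,-32.5,400,71.5,0)
im,P=cloud('scene');np.savez('c',P=P)
s=P[(np.linalg.norm(P[...,:2]-np.array([.541,-.306]),axis=-1)<.1)&(abs(P[...,1]+.306)<.05)&(P[...,2]>.032)&(P[...,2]<.08)]
for a,b in((-.09,-.065),(-.065,-.035),(.035,.065),(.065,.09)):
    q=s[(s[:,0]-.541>a)&(s[:,0]-.541<b)]; print(a,len(q),np.round(np.percentile(q[:,2],[50,90]),4))
print(cv2.minAreaRect((s[:,:2]*1000).astype(np.float32)))
E
```

```text
t 24.275 pos [ 540.8 -305.6  214.1] rv [ 1.3000e-03 -6.0000e-04 -1.2024e+00] d [ 0.0698 -0.2701 -0.1861] w 0.452 F [ 0.3 -0.7 -3.3]
-0.09 10 [0.0523 0.0586]
-0.065 77 [0.0507 0.0626]
0.035 207 [0.0654 0.0693]
0.065 318 [0.0529 0.0686]
((546.5826416015625, -305.1479797363281), (163.61105346679688, 64.5958251953125), 4.4041748046875)
```

Call:
handwheel --rows '[0,0,0,0,0,-0.03,0,0,0,0,0,0,-0.08,0,0,0,-0.15,0.01,-0.04,-0.12,0,0,0,-0.3,0.02,-0.08,-0.15,0,0,0,-0.45,0.03,-0.12,-0.161,0,0,0,-0.6,0.04,-0.16,-0.161,0,0,0,-0.75,0.05,-0.2,-0.161,0,0,0,-0.9,0.06,-0.24,-0.161,0,0,0,-1.05,0.065,-0.26,-0.161,0,0,0,-1.2024,0.0698,-0.2701,-0.161,0,0,0,-1.2024,0.0698,-0.2701,-0.161,0,0,0,-1.2024,0.0698,-0.2701,-0.161,0]'

```text
time_s: 25.82
tcp_pos: [0.598, -0.033, 0.3732]
orientation: [-3.14, -0.0, 1.245]
force: [-0.1, 0.8, -3.2]
width: 0.452
gripper_force: 61.4
```

```bash
python3 - <<'E'
from h import *
delta(598,-32.5,298,71.5,0);print(env.get_obs()['wrist_torque'])
for n in("scene","top"):
    im,P=cloud(n)
    if n=="scene":save(im,'s5.png',5,(250,130,370,240))
    s=P[(np.linalg.norm(P[...,:2]-np.array([.598,-.032]),axis=-1)<.1)&(P[...,2]>.195)&(P[...,2]<.24)]
    a=np.radians(71.5);u=(s[:,:2]-[.598,-.0325])@[np.cos(a),np.sin(a)];v=(s[:,:2]-[.598,-.0325])@[-np.sin(a),np.cos(a)]
    s=s[abs(u)>.036];u=u[abs(u)>.036] if 0 else u[abs(u)>.036]
    r=cv2.minAreaRect((s[:,:2]*1000).astype(np.float32));print(n,len(s),r)
    for x in(-1,1):
        q=s[(np.sign(u)==x)&(abs(u)>.04)&(abs(u)<.08)];print(x,len(q),np.round(np.percentile(q[:,2],[10,50,90,97]),4))
E
```

```text
t 25.825 pos [598.  -33.  373.2] rv [-0.0017 -0.     -0.0033] d [ 0.0005 -0.      0.0752] w 0.452 F [-0.1  0.8 -3.2]
[-0.01565908 -0.01333686 -0.03441258]
scene 852 ((601.377197265625, -33.19420623779297), (170.72573852539062, 57.862876892089844), 71.01286315917969)
-1 339 [0.1996 0.2186 0.2276 0.2283]
1 317 [0.1994 0.22   0.2279 0.2288]
top 294 ((601.5718994140625, -22.591323852539062), (150.92208862304688, 61.131526947021484), 71.78531646728516)
-1 134 [0.1972 0.2112 0.2274 0.229 ]
1 84 [0.1984 0.2225 0.2287 0.2302]
```

View pics/s5.png

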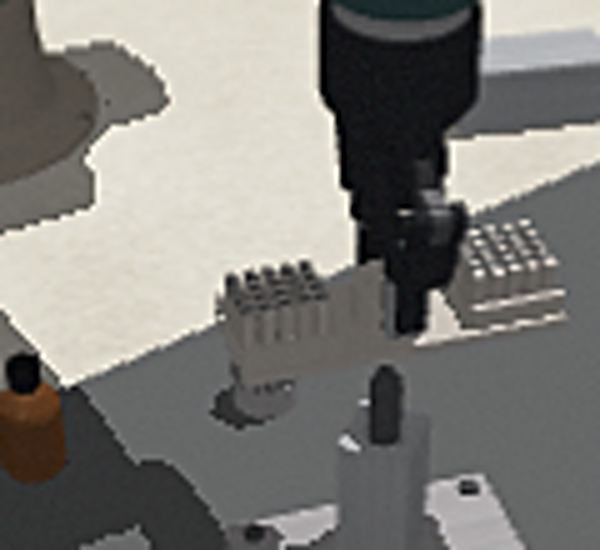

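The carrier is level, at about 71.4° against the plate's 71.5°, and is centred over the tip (crop 385,375). Lower it.

Call:
handwheel --rows '[0,0,-0.002,0.0005,0,0.01,0,0,0,-0.002,0.0005,0,0.02,0,0,0,-0.002,0.0005,0,0.03,0,0,0,-0.002,0.0005,0,0.04,0,0,0,-0.002,0.0005,0,0.045,0,0,0,-0.002,0.0005,0,0.045,0]'

```text
time_s: 26.68
tcp_pos: [0.5982, -0.032, 0.3281]
orientation: [-3.14, -0.0, 1.25]
force: [0.8, 0.4, -2.2]
width: 0.456
gripper_force: 61.4
```

Call:
handwheel --rows '[0,0,0,0,0,0.01,0,0,0,0,0,0,0.02,0,0,0,0,0,0,0.024,0,0,0,0,0,0,0.024,0]'

```text
time_s: 27.18
tcp_pos: [0.5981, -0.032, 0.304]
orientation: [-3.14, -0.0, 1.25]
force: [0.5, 0.2, -2.7]
width: 0.454
gripper_force: 61.4
```

Call:
handwheel --rows '[0,0,0,0,0,0.001,0,0,0,0,0,0,0.002,0,0,0,0,0,0,0.003,0,0,0,0,0,0,0.003,0]'

```text
time_s: 27.68
tcp_pos: [0.5982, -0.032, 0.3015]
orientation: [-3.14, -0.0, 1.25]
force: [-0.3, -0.1, -3.5]
width: 0.453
gripper_force: 61.4
```

Call:
handwheel --rows '[0,0,0,0,0,0.001,0,0,0,0,0,0,0.002,0,0,0,0,0,0,0.0025,0,0,0,0,0,0,0.0025,0]'

```text
time_s: 28.18
tcp_pos: [0.5982, -0.032, 0.299]
orientation: [-3.14, -0.0, 1.25]
force: [0.0, -0.2, -3.9]
width: 0.451
gripper_force: 61.4
```

Call:
handwheel --rows '[0,0,0,0,0,0.001,0,0,0,0,0,0,0.002,0,0,0,0,0,0,0.002,0]'

```text
time_s: 28.55
tcp_pos: [0.5982, -0.032, 0.298]
orientation: [-3.141, -0.001, 1.25]
force: [-2.5, 0.9, 4.7]
width: 0.451
gripper_force: 62.1
```

Seated. Release, rise, and go to above the cap.

Call:
handwheel --rows '[0,0,0,0,0,-0.001,0,0,0,0,0,0,-0.001,0.6,0,0,0,0,0,-0.001,1,0,0,0,0,0,-0.001,1,0,0,0,0,0,-0.001,1,0,0,0,0,0,-0.02,1,0,0,0,0,0,-0.06,1,0,0,0,0,0,-0.06,1]'

```text
time_s: 29.55
tcp_pos: [0.5986, -0.032, 0.3629]
orientation: [3.134, -0.002, 1.25]
force: [0.6, -0.4, 0.2]
width: 0.999
gripper_force: 0.0
```

```bash
python3 - <<'E'
from h import *
delta(436,-2.5,300,71.5,0)
for n in("scene","top"):
    im,P=cloud(n)
    s=P[(np.linalg.norm(P[...,:2]-np.array([.598,-.032]),axis=-1)<.1)&(P[...,2]>.119)&(P[...,2]<.157)]
    a=np.radians(71.5);u=(s[:,:2]-[.598,-.0325])@[np.cos(a),np.sin(a)]
    s=s[abs(u)>.036];u=u[abs(u)>.036]
    print(n,len(s),cv2.minAreaRect((s[:,:2]*1000).astype(np.float32)))
    for x in(-1,1):
        q=s[(np.sign(u)==x)&(abs(u)>.04)&(abs(u)<.08)];print(x,len(q),np.round(np.percentile(q[:,2],[50,90,97]),4))
    s=P[(np.linalg.norm(P[...,:2]-np.array([.436,-.0025]),axis=-1)<.035)&(P[...,2]>.065)&(P[...,2]<.08)]
    print('cap',len(s),cv2.minEnclosingCircle((s[:,:2]*1000).astype(np.float32)),np.median(s,0))
E
```

```text
t 29.55 pos [598.6 -32.  362.9] rv [ 0.0078 -0.0023  0.0021] d [-0.0234 -0.1641  0.0616] w 0.999 F [ 0.6 -0.4  0.2]
scene 814 ((599.77587890625, -31.47406005859375), (170.2303009033203, 61.81467056274414), 71.38777923583984)
-1 319 [0.1435 0.1526 0.1534]
1 309 [0.1447 0.1526 0.1536]
cap 89 ((438.4710998535156, -4.198685646057129), 19.2928466796875) [ 0.44085481 -0.00595134  0.071563  ]
top 261 ((601.7925415039062, -21.76477813720703), (151.55172729492188, 58.80128479003906), 72.4207992553711)
-1 111 [0.1461 0.1525 0.1538]
1 90 [0.1461 0.1529 0.1544]
cap 0 ((0.0, 0.0), 0.0) [nan nan nan]
  return _methods._mean(a, axis=axis, dtype=dtype,
  ret = um.true_divide(
```

Call:
handwheel --rows '[0.007,0,0.002,-0.0234,-0.1641,0.02,1,0.007,0,0.002,-0.0234,-0.1641,0.04,1,0.007,0,0.002,-0.0234,-0.1641,0.0616,1,0.007,0,0.002,-0.0234,-0.1641,0.0616,1,0.007,0,0.002,-0.0234,-0.1641,0.0616,1,0.007,0,0.002,-0.0234,-0.1641,0.0616,1]'

```text
time_s: 30.4
tcp_pos: [0.4363, -0.0027, 0.2971]
orientation: [-3.136, -0.001, 1.248]
force: [0.5, -0.1, -0.2]
width: 1.002
gripper_force: 0.0
```

```bash
python3 -c "
from h import *
delta(436.5,-3,211,71.5,0)"
```

```text
t 30.4 pos [436.3  -2.7 297.1] rv [-0.0054 -0.001  -0.0002] d [-0.0003  0.0008  0.0861] w 1.002 F [ 0.5 -0.1 -0.2]
```

Call:
handwheel --rows '[-0.003,0,0,0,0,0.03,1,-0.003,0,0,0,0,0.06,1,-0.003,0,0,0,0,0.083,1,-0.003,0,0,0,0,0.083,1,-0.003,0,0,0,0,0.083,1]'

```text
time_s: 31.02
tcp_pos: [0.4354, -0.0023, 0.2141]
orientation: [-3.139, -0.001, 1.248]
force: [-0.0, -0.8, -0.1]
width: 1.002
gripper_force: 0.0
```

```bash
python3 -c "
from h import *
delta(436.5,-3,211,71.5,0)"
```

```text
t 31.025 pos [435.4  -2.3 214.1] rv [-0.0031 -0.0009 -0.0001] d [-0.0003  0.0013  0.0031] w 1.002 F [-0.  -0.8 -0.1]
```

Call:
handwheel --rows '[-0.002,0,0,0,0.001,0.002,1,-0.002,0,0,0,0.001,0.002,0.5,-0.002,0,0,0,0.001,0.002,0,-0.002,0,0,0,0.001,0.002,0,-0.002,0,0,0,0.001,0.002,0,-0.002,0,0,0,0.001,0.002,0,-0.002,0,0,0,0.001,0.002,0]'

```text
time_s: 31.9
tcp_pos: [0.4356, -0.0025, 0.2111]
orientation: [-3.139, -0.001, 1.248]
force: [-0.7, -0.4, 5.3]
width: 0.448
gripper_force: 60.8
```

```bash
python3 -c "
from h import *
delta(598,-32.5,380,71.5,0)"
```

```text
t 31.9 pos [435.6  -2.5 211.1] rv [-0.0023 -0.0006  0.    ] d [ 0.0232  0.1632 -0.1692] w 0.448 F [-0.7 -0.4  5.3]
```

Call:
handwheel --rows '[0,0,0,0,0,-0.02,0,0,0,0,0,0,-0.07,0,0,0,0,0,0,-0.12,0,0,0,0,0,0,-0.167,0,0,0,0,0,0,-0.167,0,0,0,0,0,0,-0.167,0]'

```text
time_s: 32.65
tcp_pos: [0.4357, -0.0027, 0.3761]
orientation: [-3.136, 0.0, 1.248]
force: [0.2, 0.0, -3.1]
width: 0.45
gripper_force: 60.7
```

```bash
python3 -c "
from h import *
delta(598,-32.5,380,71.5,0)"
```

```text
t 32.65 pos [435.7  -2.7 376.1] rv [-0.0054  0.0001  0.    ] d [ 0.0233  0.1634 -0.0047] w 0.45 F [ 0.2  0.  -3.1]
```

Call:
handwheel --rows '[-0.003,0,0,0.008,0.06,-0.004,0,-0.003,0,0,0.016,0.11,-0.004,0,-0.003,0,0,0.021,0.15,-0.004,0,-0.003,0,0,0.0233,0.1634,-0.004,0,-0.003,0,0,0.0233,0.1634,-0.004,0,-0.003,0,0,0.0233,0.1634,-0.004,0]'

```text
time_s: 33.4
tcp_pos: [0.5977, -0.0323, 0.3798]
orientation: [-3.139, 0.0, 1.248]
force: [-0.7, -0.2, -0.7]
width: 0.451
gripper_force: 61.0
```

```bash
python3 - <<'E'
from h import *
delta(598,-32.5,342,71.5,0)
im,P=cloud('scene');save(im,'s6.png',5,(250,130,370,240))
E
```

```text
t 33.4 pos [597.7 -32.3 379.8] rv [-0.0026  0.      0.0001] d [-0.0001  0.0004  0.0378] w 0.451 F [-0.7 -0.2 -0.7]
```

View pics/s6.png

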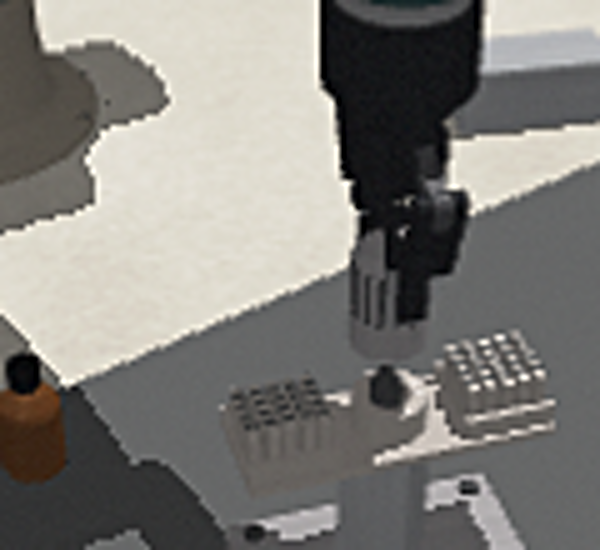

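The carrier sits level and aligned. The cap (crop 388,310) is centred over the spindle tip (crop 387,385). Lower it gently.

Call:
handwheel --rows '[-0.002,0,0,0,0,0.008,0,-0.002,0,0,0,0,0.016,0,-0.002,0,0,0,0,0.022,0,-0.002,0,0,0,0,0.022,0]'

```text
time_s: 33.95
tcp_pos: [0.5981, -0.0325, 0.3582]
orientation: [3.141, -0.0, 1.248]
force: [-0.1, 0.5, -0.8]
width: 0.449
gripper_force: 61.0
```

Call:
handwheel --rows '[0,0,0,0,0,0.004,0,0,0,0,0,0,0.008,0,0,0,0,0,0,0.011,0,0,0,0,0,0,0.011,0]'

```text
time_s: 34.45
tcp_pos: [0.5982, -0.0325, 0.3477]
orientation: [3.14, -0.0, 1.248]
force: [0.1, -0.2, -0.8]
width: 0.45
gripper_force: 61.0
```

Call:
handwheel --rows '[0,0,0,0,0,0.001,0,0,0,0,0,0,0.002,0,0,0,0,0,0,0.003,0,0,0,0,0,0,0.003,0]'

```text
time_s: 34.95
tcp_pos: [0.5982, -0.0325, 0.345]
orientation: [3.14, -0.0, 1.248]
force: [0.7, 0.3, -1.6]
width: 0.452
gripper_force: 61.0
```

Call:
handwheel --rows '[0,0,0,0,0,0.001,0,0,0,0,0,0,0.002,0,0,0,0,0,0,0.0025,0,0,0,0,0,0,0.0025,0]'

```text
time_s: 35.45
tcp_pos: [0.5982, -0.0325, 0.3426]
orientation: [3.14, -0.0, 1.248]
force: [-0.6, -0.5, -2.4]
width: 0.453
gripper_force: 61.0
```

Call:
handwheel --rows '[0,0,0,0,0,0.001,0,0,0,0,0,0,0.0015,0,0,0,0,0,0,0.0015,0]'

```text
time_s: 35.83
tcp_pos: [0.5982, -0.0325, 0.3422]
orientation: [3.139, -0.001, 1.248]
force: [-1.5, 0.2, 4.5]
width: 0.447
gripper_force: 61.8
```

Home (342.2 against 342 predicted). Release, rise, and check.

Call:
handwheel --rows '[0,0,0,0,0,-0.0005,0,0,0,0,0,0,-0.0005,0.6,0,0,0,0,0,-0.0005,1,0,0,0,0,0,-0.0005,1,0,0,0,0,0,-0.0005,1,0,0,0,0,0,-0.02,1,0,0,0,0,0,-0.06,1,0,0,0,0,0,-0.1,1,0,0,0,0,0,-0.1,1,0,0,0,0,0,-0.1,1]'

```text
time_s: 37.08
tcp_pos: [0.598, -0.0324, 0.4414]
orientation: [3.14, -0.0, 1.248]
force: [-0.8, -0.6, -0.3]
width: 1.003
gripper_force: 0.0
```

```bash
python3 - <<'E'
from h import *
im,P=cloud('scene');save(im,'s7.png',2,(160,60,520,340))
s=P[(np.linalg.norm(P[...,:2]-np.array([.598,-.032]),axis=-1)<.1)&(P[...,2]>.119)&(P[...,2]<.21)]
c=s[s[:,2]>.195];print("cap top",np.round(np.median(c,0),4),len(c),cv2.minEnclosingCircle((c[:,:2]*1000).astype(np.float32)))
s=s[s[:,2]<.157];a=np.radians(71.5);u=(s[:,:2]-[.598,-.0325])@[np.cos(a),np.sin(a)]
for x in(-1,1):
    q=s[(np.sign(u)==x)&(abs(u)>.04)&(abs(u)<.08)];print(x,len(q),np.round(np.percentile(q[:,2],[50,90,97]),4))
s=s[abs(u)>.036];print(cv2.minAreaRect((s[:,:2]*1000).astype(np.float32)))
E
```

```text
cap top [ 0.6041 -0.0366  0.2024] 139 ((599.8893432617188, -33.506526947021484), 20.364749908447266)
-1 325 [0.143  0.1524 0.1535]
1 308 [0.1446 0.1524 0.1534]
((599.6017456054688, -32.05450439453125), (170.01402282714844, 63.215885162353516), 71.08653259277344)
```

View pics/s7.png

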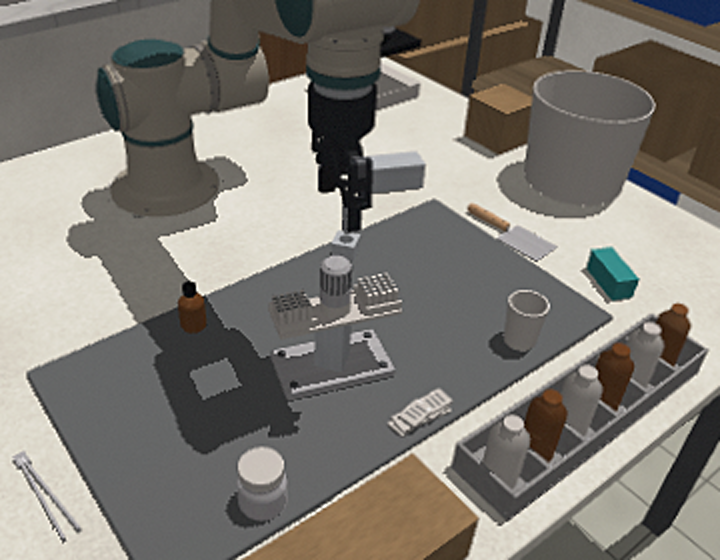

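The picture shows the full stack: sleeve at (335,345), level carrier at (337,300) and cap on top at (336,280). The bystanders look undisturbed and the gripper is clear. Handing in.

```bash
python3 -c "
from rig import env
print(env.sign_off())"
```

```text
the job is handed in; nothing more can be done
None
```

The job is handed in at about 37 s: the sleeve was stood upright, then lowered fully down the spindle, followed by the level, aligned carrier and the cap right way up; the final picture shows no bystander moved.

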